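# Rebuild the hub of a microscope filter turret

## Robot

A 6-joint arm with a two-finger parallel gripper is mounted at the origin on the work surface. World frame = base frame: x ahead of the robot, y to its left, z up, the work surface at z = 0. Lengths are in m, angles in degrees, forces in N, time in s.
With the tool pointing down it reaches from about 0.325 to 0.775 m from the base axis. Payload 5.5 kg.
Tool frame: the origin (TCP) lies at the centre of the arm's flange, where the gripper is bolted on; the fingertips stand 182 mm ahead of it and the grasp point (between the pads) lies 163 mm ahead of it; z points along the fingers, y is the direction in which the jaws open and shut (so a half turn about z gives the same grasp; the last joint's range is limited). The gripper opens to 88 mm and grips with 3 to 60 N. Pads are 20 mm wide; open, the fingers measure 115 mm over their backs; the gripper's body (75 mm by 178 mm) begins 61 mm behind the grasp point.
Start: joints at [65.965, 5.22, 70.514, -0, 104.267, -3.249], TCP at [0.213, 0.561, 0.405] pointing down, gripper open.
Joint ranges: [-164.24, 164.24], [-49.07, 125.15], [9.68, 141.18], [-86.29, 266.29], [3.28, 154.24], [-151.56, 151.56]. Speed limits (degrees/s): [147.25, 147.25, 172.46, 180, 180, 180].

## Interface

Orientations are given as [roll, pitch, yaw] about the fixed x, y, z axes, in that order (R = Rz(yaw) Ry(pitch) Rx(roll)).
In Python, from station import r gives the robot as it stands. The module is installed in compiled form; this text tells all that it offers. Calls block until the motion is done:
- r.reach(position, orientation): joint-space move of the TCP to a pose.
- r.servo_line(position, rotation=None, speed=0.15): straight line of the TCP; rotation=None keeps the orientation; speed is the mean speed in m/s.
- r.move_joints(angles): joint-space move.
- r.let_go() and r.grab(squeeze=None): open the fingers fully, or close them until they stop; squeeze is the grip in N (None keeps the last).
- r.wait(seconds).
- r.inverse_kinematics(position, orientation): joint angles nearest the present ones, or None.
- r.sense(): the state.
- r.snapshot(name): name is "side" or "top" or "wrist"; returns a dict with "frame" (420x560x3 uint8, red, green, blue), "fx", "fy", "cx", "cy" (pixels), "dist_coeffs" ([k1, k2, p1, p2, k3] as OpenCV has them; the pictures are not rectified), "R" (3x3) and "t" (3): a world point X has camera coordinates R X + t. Camera axes: x right, y down, z forward; pixel columns grow to the right and rows downward; lengths in m; the calibration is good to about 2 mm. A picture is of the moment at which its call begins. There is no depth.
A pose or a line that the arm cannot do raises r.IKError and nothing moves.
- r.hand_in(): hands the job in, once; it reports no verdict.
The state is a dict: "clock": time; "joints": joint angles; "joint_vel": joint speeds; "joint_torque": joint torques, N m; "tcp_pos": TCP position; "orientation": TCP orientation; "contact_force": force on the tool from outside, world axes, zero at the start; "torque": the same for the moment, N m; "opening": finger opening in m.
Only numpy, scipy, OpenCV 4.12 (cv2) and the standard library are available. Lean on these libraries where they do the work, as an engineer would, in place of code of your own. Each camera call takes 0.05 s, during which the arm holds its last target. There are 200 camera calls.

## Task

Put the hub of the filter turret back together: slide the brass spacer onto the shaft on top of the bearing, then the white washer, each let go once it is fully down, and lock them with the orange-winged knob: feel for the angle at which it drops over the shaft's lugs, push it down against the spring and turn it clockwise (seen from above) until it springs up into its notch and stays held down by itself. Work with a light hand and force nothing (the spring needs only about 10 N), and leave the old black washer, the short red spacer and everything else where they are.

Things in the scene. Friction and masses are not known exactly. Their poses are not given: they have to be found in the camera images.
- turret: Filter turret module of an inverted microscope, fixed on the bench: cream housing 200 x 180 mm, 26 mm high, black six-place carousel disc on it (164 mm across, top 38 mm above the bench, filter cubes up to 46 mm) and an upright steel hub shaft in the middle. Origin under its centre on the bench, z up.
- hub (a point): Point on the shaft's axis at its foot, 50 mm above the bench. Heights h are above this point. Its axes turn with the module, not with the shaft. Shaft: a 24 mm round journal up to h = 43 mm, above it a 14 mm neck with two bayonet lugs, flush with the 24 mm (21 mm in the top 2 mm), topping out at h = 59 mm.
- seat (a point): Point on the shaft's axis level with the top face (h = 16 mm when unloaded) of the ball bearing that is already on the shaft, 37 mm across. A wave spring carries the bearing: it gives from 3 N on, sinks 1 mm per newton more and is solid after 8.5 mm (11.5 N). This point does not sink with it.
- shaft_top (a point): Tip of the shaft's nose, h = 65 mm (a cone from 14 mm at the lugs' tops to 8 mm). The shaft does not turn by hand, but was screwed in at any angle: the line through the two open gaps between its bright lugs can point anywhere. This angle is not reported (the axes here are the module's): feel or look for it; a half turn of the knob always meets it.
- spacer: Brass spacer sleeve standing on the mat: 36 mm across, 26 mm bore, 22 mm long. Origin at the centre of its underside.
- washer: White thrust washer lying flat on the mat: 40 mm across, 26 mm bore, 6 mm thick. Origin at the centre of its underside.
- knob: Locking knob standing on the mat: black ribbed round body 50 mm across, 34 mm high, orange wing bar on top, open below with a 26 mm bore. Origin at the centre of its underside, x along the wing. The same after a half turn. On the shaft out of line it rests on the lugs, underside at h = 51 mm; in line it drops 7 mm on to the washer (h = 44 mm).
- wing (a point): Middle of the knob's orange wing bar, 46 mm above the knob's underside: 46 mm long along the knob's x axis, 14 mm wide, 24 mm high (34 to 58 mm above the underside).
- knob_lugs (a point): Between the knob's two inner lugs: 5 mm wide, along its x axis (under the wing's ends), 8 to 13 mm above its underside. They pass the shaft's gaps with 0.2 rad play either way. Then, with the knob pushed down 5 to 8.5 mm from h = 44 and turned clockwise from above, they pass a lip into a wide notch at 1.1 to 1.4 rad, with a stop. Let go, the knob rises and locks at h = 40.5 mm.
- mat: Blue service mat, 260 x 360 mm, 3 mm thick, fixed on the bench; the loose hub parts lie on it. Origin under its centre.
- old_washer: Old black rubber washer, 42 mm across, 26 mm bore, 5 mm thick. Not part of the job; leave it. Origin at the centre of its underside.
- short_spacer: Spare red-anodised spacer, 36 mm across, 26 mm bore, only 12 mm long. Not part of the job; leave it. Origin at the centre of its underside.
- filter_cube: Loose black filter cube, 27 x 30 x 34 mm. Not part of the job; leave it. Origin at the centre of its underside.
- dish: Culture dish with lid, 94 mm across, 17 mm high. Not part of the job; leave it. Origin at the centre of its underside.
- objective: Microscope objective with a green ring, standing, 29 mm across, 45 mm high. Not part of the job; leave it. Origin at the centre of its underside.
- lens_cleaner: Blue bottle, 44 mm across, 120 mm high. Not part of the job; leave it. Origin at the centre of its underside.
- driver: Red-handled screwdriver, 170 mm long, lying. Not part of the job; leave it. Origin at the middle of its length.

How it is judged (in metres and radians):
On the way, in this order (a step that is already met when the one before it is completed fails the run):
1. the brass spacer is on the shaft, down on the bearing, and let go (horizontal distance between spacer and hub below 0.003 m and z of spacer in the frame of hub between 0.0135 and 0.0185 m and angle between spacer's own z axis and vertical below 0.08 rad and contact force between the fingers and spacer below 0.1 N), for 0.1 s.
2. the white washer is on the shaft, down on the spacer, and let go (horizontal distance between each of spacer, washer and hub below 0.003 m and z of spacer in the frame of hub between 0.0135 and 0.0185 m and angle between each of spacer, washer's own z axis and vertical below 0.08 rad and z of washer in the frame of hub between 0.0355 and 0.0405 m and contact force between the fingers and washer below 0.1 N), for 0.1 s.
At the end, for the whole second after the job is handed in: Spacer, washer and knob on the shaft in this order, within 3 mm of its axis, upright to 0.08 rad, at rest; the let-go knob locked and holding the stack about 3.5 mm down on the spring (undersides above the hub point: spacer 10.8-14 mm, washer 32.8-36 mm, knob 38.8-42 mm) (horizontal distance between each of spacer, washer, knob and hub below 0.003 m and z of spacer in the frame of hub between 0.0108 and 0.014 m and angle between each of spacer, washer, knob's own z axis and vertical below 0.08 rad and z of washer in the frame of hub between 0.0328 and 0.036 m and z of knob in the frame of hub between 0.0388 and 0.042 m and linear speed of each of spacer, washer, knob below 0.02 m/s); the robot touches nothing.
It fails at once if the stack is forced: the spacer or washer is pressed on the turret, or the knob on the washer, with more than 45 N (contact force between any of spacer, washer and turret above 45 N or contact force between knob and washer above 45 N).
It fails at once if the knob is forced on the shaft with more than 70 N (contact force between knob and turret above 70 N).
It fails at once if the gripper or arm pushes on the turret module with more than 15 N (contact force between any of the fingers, the arm and turret above 15 N).
It fails at once if a part that does not belong to the job is moved more than 15 mm (distance of any of old_washer, short_spacer, filter_cube, dish, objective, lens_cleaner, driver from where it was at the start of the episode above 0.015 m).
It also fails if it takes over 72 s, if anything falls off the work surface, if the arm or the gripper's body presses on something with over 40 N, if the wrist force passes 120 N, or if a joint passes its speed limit or range.

## Working session

There is one attempt and no reset: what is moved stays moved. The work goes in short steps, each a Python script; the robot and the scene stay as the last script left them, time stands still between calls to the robot, and variables do not carry over. Pictures are saved under pics/ and viewed, about 8 in all and at most 12, crops included, and the job is handed in when it is done.

```bash
mkdir -p pics; ls
python3 - <<'E'
from station import r
import cv2,numpy as np
for n in ["top","side","wrist"]:
    s=r.snapshot(n); cv2.imwrite(f"pics/{n}0.png",s["frame"][:,:,::-1]); np.savez(f"{n}0.npz",**s)
    print(n,s["fx"],s["fy"],s["cx"],s["cy"],s["dist_coeffs"],(-np.array(s["R"]).T@s["t"]).round(3)); print(np.round(s["R"],3))
print(r.sense())
a=cv2.imread("pics/top0.png");b=cv2.imread("pics/side0.png")
cv2.imwrite("pics/both.png",cv2.resize(np.vstack([a,b]),None,fx=.714,fy=.714))
E
```

```text
pics
top 514.293051500309 514.293051500309 281.44035945549336 206.54597265887625 [0.05645066 0.         0.         0.         0.        ] [0.326 0.045 1.779]
[[-0.015 -1.    -0.001]
 [-0.989  0.015 -0.15 ]
 [ 0.15  -0.001 -0.989]]
side 396.10914864180404 396.10914864180404 283.77092448110477 204.1170915211964 [0.00360263 0.         0.         0.         0.        ] [0.14  0.944 0.752]
[[-0.892 -0.453 -0.006]
 [-0.241  0.485 -0.841]
 [ 0.383 -0.748 -0.541]]
wrist 296.64562550108377 296.64562550108377 283.30255653822985 208.69580611176403 [-0.02961364  0.          0.          0.          0.        ] [0.148 0.587 0.385]
[[ 0.355  0.935 -0.001]
 [ 0.903 -0.343  0.257]
 [ 0.24  -0.092 -0.966]]
{'clock': 0.15, 'joints': array([ 6.59644507e+01,  5.25451814e+00,  7.05652557e+01, -1.82118060e-03,
        1.04266601e+02, -3.24687103e+00]), 'joint_vel': array([ 0.02611818, -0.1141136 , -0.18838595,  0.05261449,  0.00473268,
       -0.10022378]), 'joint_torque': array([ 2.72110170e-03, -4.47049892e+01, -4.06907594e+01,  7.00504007e-02,
        2.74637021e-02, -1.16668916e-04]), 'tcp_pos': array([0.21296447, 0.56099163, 0.40376027]), 'orientation': array([-1.79913663e+02, -3.12928265e-03,  1.59210872e+02]), 'contact_force': array([ 0.13886905, -0.4067618 , -0.30879769]), 'torque': array([ 0.00616979, -0.0054334 ,  0.03282807]), 'opening': 0.08798259306335937}
```

View pics/top0.png

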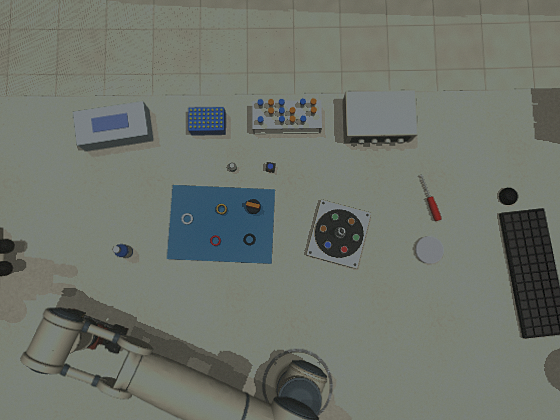

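View pics/side0.png

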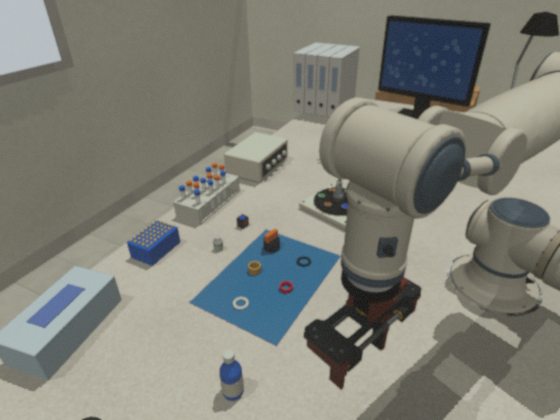

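```bash
cat > h.py <<'E'
import numpy as np, cv2
from station import r
from scipy.spatial.transform import Rotation as Ro
def snap(n,fn):
    s=r.snapshot(n); cv2.imwrite(f"pics/{fn}.png",s["frame"][:,:,::-1]); np.savez(fn+".npz",**s); return s
def load(fn): return dict(np.load(fn+".npz"))
def K(s): return np.array([[s["fx"],0,s["cx"]],[0,s["fy"],s["cy"]],[0,0,1.]])
def ray(s,px):
    u=cv2.undistortPoints(np.array([[px]],float),K(s),np.array(s["dist_coeffs"]))[0,0]
    d=np.array(s["R"]).T@[u[0],u[1],1]; return -np.array(s["R"]).T@s["t"], d/np.linalg.norm(d)
def plane(s,px,z):
    c,d=ray(s,px); return c+d*(z-c[2])/d[2]
def tri(obs):
    A=np.zeros((3,3));b=np.zeros(3)
    cs=[ray(s,p) for s,p in obs]
    for c,d in cs: P=np.eye(3)-np.outer(d,d);A+=P;b+=P@c
    X=np.linalg.solve(A,b); return X,max(np.linalg.norm((np.eye(3)-np.outer(d,d))@(X-c)) for c,d in cs)
def proj(s,X):
    return cv2.projectPoints(np.array([X],float),cv2.Rodrigues(np.array(s["R"]))[0],np.array(s["t"]),K(s),np.array(s["dist_coeffs"]))[0][0,0]
E
python3 - <<'E'
from h import *
T,S,W=load("top0"),load("side0"),load("wrist0")
for n,a,b,z in [("washer",(187,218),(241,303),.009),("spacer",(221,209),(255,267),.025),("knob",(253,206),(272,238),.055),("red",(215,240),(286,287),.015),("black",(250,239),(304,261),.008),("hub",(341,232),(339,182),.115)]:
    X,e=tri([(T,a),(S,b)]); print(n,X.round(3),round(e,4),plane(T,a,z).round(3),plane(S,b,z).round(3), "dist",np.hypot(*X[:2]).round(3))
st=r.sense(); Rt=Ro.from_euler('xyz',st['orientation'],degrees=True).as_matrix()
print("cam in tool",Rt.T@(-np.array(W["R"]).T@W["t"]-st['tcp_pos']), "\n",(W["R"]@Rt).round(3))
E
```

```text
washer [0.558 0.37  0.007] 0.0018 [0.56  0.371 0.009] [0.555 0.371 0.009] dist 0.67
spacer [0.586 0.251 0.02 ] 0.0014 [0.587 0.251 0.025] [0.582 0.255 0.025] dist 0.638
knob [0.592 0.14  0.041] 0.0009 [0.591 0.139 0.055] [0.583 0.155 0.055] dist 0.609
red [0.48  0.273 0.011] 0.0013 [0.481 0.273 0.015] [0.477 0.276 0.015] dist 0.552
black [0.483 0.153 0.006] 0.0009 [0.483 0.153 0.008] [0.481 0.155 0.008] dist 0.506
hub [ 0.494 -0.15   0.106] 0.0012 [ 0.492 -0.149  0.115] [ 0.491 -0.135  0.115] dist 0.516
cam in tool [0.06981031 0.00103886 0.01903703] 
 [[-0.     1.    -0.   ]
 [-0.966 -0.    -0.257]
 [-0.257  0.     0.966]]
```

Run:
```python
from h import *
def go(p,yaw,fn):
    r.reach(p,[180,0,yaw]); r.wait(.2); snap("wrist",fn); print(fn,r.sense()['clock'],r.sense()['tcp_pos'].round(4),r.sense()['contact_force'].round(2))
go([.57,.30,.35],114,"m1"); go([.57,.17,.35],114,"m2")
go([.494,-.10,.34],73,"s1"); go([.494,-.20,.34],73,"s2")
a=[cv2.imread(f"pics/{n}.png") for n in ["m1","m2","s1","s2"]]
cv2.imwrite("pics/q.png",np.vstack([np.hstack(a[:2]),np.hstack(a[2:])])[:, :])
q=cv2.imread("pics/q.png"); cv2.imwrite("pics/q.png",cv2.resize(q,(800,600)))
```

```text
m1 2.0333 [0.5695 0.3008 0.3502] [-0.18  0.17 -0.56]
m2 2.8667 [0.5699 0.1712 0.3498] [-0.28 -0.33  0.21]
s1 4.2 [ 0.4944 -0.0991  0.3399] [ 0.64 -0.42 -0.17]
s2 4.9333 [ 0.4942 -0.199   0.3401] [-0.   -0.2  -0.62]
```

View pics/q.png

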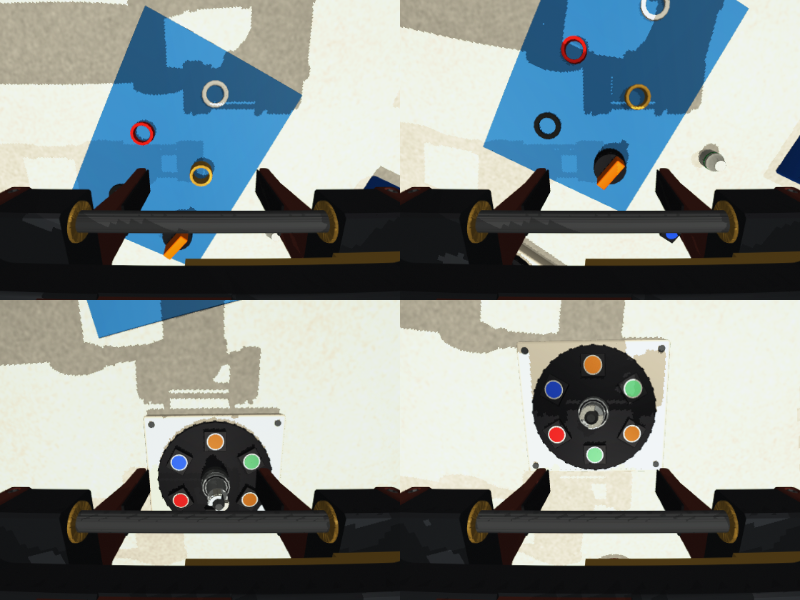

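Run:
```python
from h import *
a={n:cv2.imread(f"pics/{n}.png") for n in ["m1","m2","s1","s2"]}
def c(n,x,y,w=33): # quad coords -> full
    x=int(x*1.4);y=int(y*1.4);x0=x-w;y0=max(0,y-w); print(n,x0,y0); return cv2.resize(a[n][y0:y0+2*w,x0:x0+2*w],(264,264),interpolation=0)
q=np.vstack([np.hstack([c("m1",200,175),c("m2",238,97),c("m1",215,94)]),np.hstack([c("m2",210,170),c("s1",216,183),c("s2",193,112)])])
cv2.imwrite("pics/c1.png",q)
```

```text
m1 247 211
m2 300 102
m1 268 98
m2 261 204
s1 269 223
s2 237 123
```

View pics/c1.png

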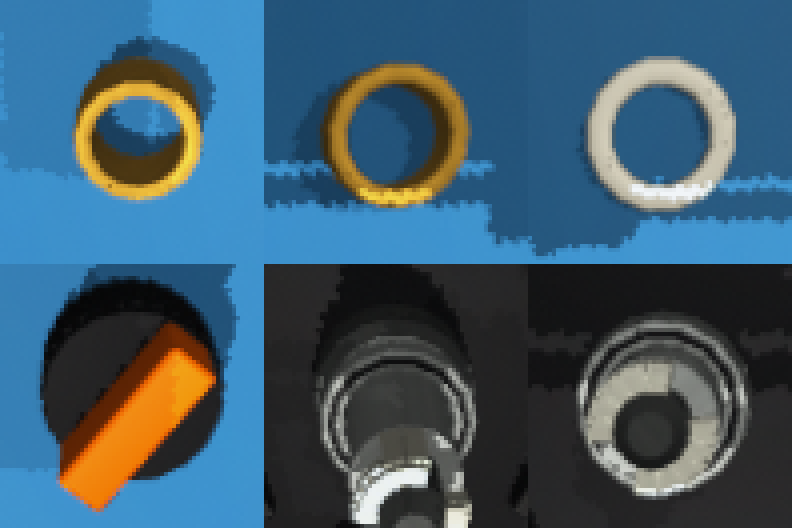

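```bash
cat >> h.py <<'E'
def yawR(y): return Ro.from_euler('xyz',[180,0,y],degrees=True).as_matrix()
def view(c,yaw,d,z,fn):
    x=yawR(yaw)[:,0]; r.reach([c[0]-d*x[0],c[1]-d*x[1],z],[180,0,yaw]); r.wait(.25); return snap("wrist",fn)
E
python3 - <<'E'
from h import *
H=[.493,-.151]
view(H,73,.10,.33,"s3"); view(H,-57,.10,.33,"s4"); view(H,-57,.05,.33,"s5")
out=[]
for n in ["s2","s3","s4","s5"]:
    s=load(n); u,v=proj(s,[*H,.109]); x0,y0=int(u-25),max(0,int(v-25)); print(n,x0,y0)
    im=cv2.imread(f"pics/{n}.png")[y0:y0+50,x0:x0+50]; out.append(cv2.resize(im,(400,300) if 0 else (300,300),interpolation=0))
cv2.imwrite("pics/c2.png",np.vstack([np.hstack(out[:2]),np.hstack(out[2:])]))
# spacer / washer
for n,z in [("m1",0),("m2",0)]:
    s=load(n);hsv=cv2.cvtColor(s["frame"],cv2.COLOR_RGB2HSV)
    m=cv2.inRange(hsv,(15,110,40),(32,255,255)); 
    k,l,st,c=cv2.connectedComponentsWithStats(m)
    for i in range(1,k):
        if 200<st[i,4]<2500 and st[i,1]<260:
            V=hsv[...,2][l==i]; t,_=cv2.threshold(V.reshape(-1,1),0,255,cv2.THRESH_OTSU)
            print(n,"cand",st[i],c[i],"otsu",t)
            b=((l==i)&(hsv[...,2]>t)).astype(np.uint8); b=cv2.morphologyEx(b,cv2.MORPH_CLOSE,np.ones((3,3)))
            h=cv2.convexHull(max(cv2.findContours(b,0,1)[0],key=cv2.contourArea)); e=cv2.fitEllipse(h) if len(h)>5 else None
            print("ell",e)
E
```

```text
s2 236 142
s3 257 60
s4 260 55
s5 260 134
m1 cand [266 226  31  35 617] [281.02106969 243.37439222] otsu 149.0
ell ((281.1368408203125, 245.44483947753906), (29.232999801635742, 31.303857803344727), 91.01708221435547)
m2 cand [314 118  37  36 575] [333.15304348 135.24869565] otsu 124.0
ell ((333.23577880859375, 135.36935424804688), (33.464664459228516, 36.0814208984375), 20.76102066040039)
m2 cand [276 226  38  39 486] [295.22839506 244.90740741] otsu 236.0
ell ((296.0357666015625, 243.5508575439453), (13.51127815246582, 61.09241485595703), 41.405792236328125)
```

View pics/c2.png

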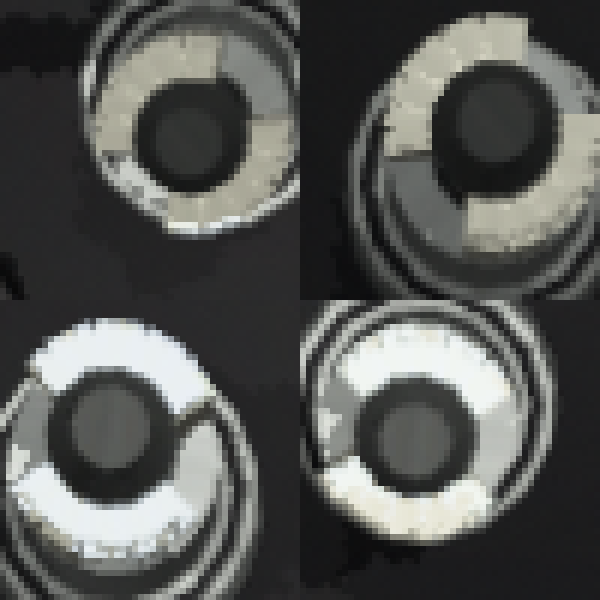

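Run:
```python
from h import *
S={n:load(n) for n in ["s2","s3","s4","s5"]}
P={"s2":(266.7,164.3),"s3":(289.3,79.2),"s4":(278,76.2),"s5":(278.7,155.7)}
for g in (["s2","s3"],["s4","s5"],["s3","s4"],list(P)):
    X,e=tri([(S[n],P[n]) for n in g]); print("tip",g,X.round(4),round(e,4))
for n in P: print(n,plane(S[n],P[n],.115).round(4))
def gap(n,x0,y0,ends):
    w=[plane(S[n],(x0+x/6-.5,y0+y/6-.5),.109)[:2] for x,y in ends]
    c=np.mean(w,0); print(n,"c",c.round(4),"ang",[np.degrees(np.arctan2(*((q-c)[::-1]))).round(1) for q in w],"r",[np.linalg.norm(q-c).round(4) for q in w])
    d=(w[0]+w[1]-w[2]-w[3])/2; print("gap dir",np.degrees(np.arctan2(d[1],d[0])).round(1))
gap("s3",257,60,[(226,38),(277,116),(111,155),(166,220)])
gap("s4",260,55,[(195,100),(185,208),(45,78),(25,180)])
M1,M2=load("m1"),load("m2")
X,e=tri([(M1,(281.14,245.4)),(M2,(333.24,135.4))]);print("spacer top",X.round(4),e)
print(plane(M1,(281.14,245.4),.025),plane(M2,(333.24,135.4),.025))
print("washer",plane(M1,(268+133/4-.5,98+133.5/4-.5),.009)) 
# wing in m2: ends of top face
f=lambda x,y,z:plane(M2,(261+x/4-.5,204+(y-264)/4-.5),z)
a=(f(178,346,.061)+f(215,380,.061))/2; b=(f(62,482,.061)+f(99,512,.061))/2
print("wing",a,b,(a+b)/2,np.linalg.norm(a-b),np.degrees(np.arctan2(*(a-b)[1::-1])))
```

```text
tip ['s2', 's3'] [ 0.4978 -0.1497  0.1149] 0.0002
tip ['s4', 's5'] [ 0.498  -0.1506  0.1116] 0.0
tip ['s3', 's4'] [ 0.4977 -0.15    0.1164] 0.0002
tip ['s2', 's3', 's4', 's5'] [ 0.4979 -0.1501  0.1142] 0.0008
s2 [ 0.4977 -0.1496  0.115 ]
s3 [ 0.498  -0.1498  0.115 ]
s4 [ 0.4977 -0.1502  0.115 ]
s5 [ 0.4982 -0.1509  0.115 ]
s3 c [ 0.4977 -0.1502] ang [np.float64(53.9), np.float64(-6.1), np.float64(177.1), np.float64(-126.0)] r [np.float64(0.0099), np.float64(0.0089), np.float64(0.0092), np.float64(0.0093)]
gap dir 25.7
s4 c [ 0.4975 -0.1501] ang [np.float64(-121.7), np.float64(172.3), np.float64(-8.7), np.float64(55.1)] r [np.float64(0.0096), np.float64(0.0101), np.float64(0.0094), np.float64(0.0101)]
gap dir -155.7
spacer top [0.59   0.252  0.0242] 3.323207529606143e-05
[0.58987966 0.25231633 0.025     ] [0.58994786 0.25199663 0.025     ]
washer [0.55885902 0.37268069 0.009     ]
wing [0.60230971 0.16332613 0.061     ] [0.59109491 0.12006607 0.061     ] [0.59670231 0.1416961  0.061     ] 0.04469008724305995 75.46650508630428
```

```bash
cat >> h.py <<'E'
HUB=np.array([.4978,-.1500])
def F(n=3):
    v=[]
    for _ in range(n): v.append(r.sense()['contact_force']); r.wait(.02)
    return np.mean(v,0)
def line(p,z,yaw,speed=.15): r.servo_line([p[0],p[1],z],[180,0,yaw],speed=speed)
def pick(p,yaw,ztip,squeeze,zup):
    z=ztip+.182
    r.reach([p[0],p[1],z+.07],[180,0,yaw]); line(p,z,yaw,.12); print("F at depth",F().round(2))
    r.grab(squeeze); r.wait(.1); o=r.sense()['opening']; line(p,zup,yaw,.15); r.wait(.1)
    s=r.sense(); print("open",o,s['opening'],"clk",s['clock'],s['tcp_pos'].round(4)); return s['opening']
def down(p,z0,z1,yaw,lim,step=.002,speed=.03):
    f0=F(5); z=z0
    while z>z1+1e-6:
        z=max(z1,z-step); line(p,z,yaw,speed); d=F(2)-f0
        if abs(d[2])>lim or np.hypot(d[0],d[1])>lim*2: break
    print("down stop cmd z",round(z,4),"tcp",r.sense()['tcp_pos'].round(4),"dF",d.round(2),"clk",round(r.sense()['clock'],2)); return z,d
E
python3 - <<'E'
from h import *
o=pick([.590,.252],114,.006,12,.30)
if .033<o<.039:
    r.reach([*HUB,.325],[180,0,114]); r.wait(.2)
    line(HUB,.304,114); print(r.sense()['tcp_pos'].round(4),F(5).round(2))
    z,d=down(HUB,.304,.252,114,2.5)
    s=snap("side","p1");
E
```

```text
F at depth [0.19 0.11 0.4 ]
open 0.03640046351054603 0.03665436397121977 clk 13.45 [0.5898 0.2519 0.298 ]
[ 0.4977 -0.1496  0.3029] [-0.06  0.06 -0.05]
down stop cmd z 0.252 tcp [ 0.4978 -0.15    0.2518] dF [-3.85 -0.79  0.68] clk 23.0
```

Run:
```python
from h import *
z,d=down(HUB,.252,.2505,114,2.,step=.0005)
r.let_go(); r.wait(.2); print(F().round(2))
line(HUB,.34,114,.25)
view([.559,.3727],114,.09,.29,"w1"); print(r.sense()['clock'])
s=load("w1");g=cv2.cvtColor(s["frame"],cv2.COLOR_RGB2HSV)
m=cv2.inRange(g,(0,0,110),(179,60,255)); k,l,st,c=cv2.connectedComponentsWithStats(m)
u=proj(s,[.559,.3727,.009]); print(u)
i=min(range(1,k),key=lambda i:np.hypot(*(c[i]-u))+(1000 if st[i,4]<200 else 0)); print(st[i],c[i])
h=cv2.convexHull(np.argwhere(l==i)[:,::-1].astype(np.int32)); e=cv2.fitEllipse(h); print(e,plane(s,e[0],.009).round(4))
M1=load("m1"); print(tri([(s,e[0]),(M1,(268+133/4-.5,98+133.5/4-.5))]))
cv2.imwrite("pics/c3.png",np.hstack([cv2.resize(s["frame"][:,:,::-1],(400,300)),cv2.resize(cv2.imread("pics/p1.png")[140:240,260:400],(400,300))]))
```

```text
down stop cmd z 0.251 tcp [ 0.4978 -0.15    0.2512] dF [-1.81  0.25  2.41] clk 23.7
[0.54 0.33 0.02]
27.35
[281.77148763 105.09356724]
[ 259   82   47   48 1028] [282.         104.91050584]
((281.90142822265625, 105.2298355102539), (46.59976577758789, 48.59314727783203), 175.17649841308594) [0.5591 0.3726 0.009 ]
(array([0.55902751, 0.37278258, 0.00632968]), np.float64(5.1712414739080646e-05))
```

View pics/c3.png

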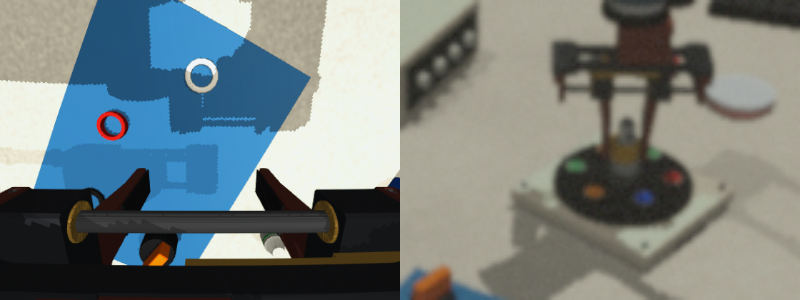

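Run:
```python
from h import *
o=pick([.559,.3726],114,.005,8,.25)
assert .037<o<.043
s=view(HUB,114,.10,.33,"v1")
g=cv2.cvtColor(s["frame"],cv2.COLOR_RGB2HSV); m=cv2.inRange(g,(15,90,40),(35,255,255))
u=proj(s,[*HUB,.088]).astype(int); x0,y0=u-40; y0=max(y0,0); m2=np.zeros_like(m); m2[y0:y0+80,x0:x0+80]=m[y0:y0+80,x0:x0+80]
p=np.argwhere(m2)[:,::-1].astype(np.int32); e=cv2.fitEllipse(cv2.convexHull(p)) if len(p)>20 else None; print(len(p),u,e, e and plane(s,e[0],.088).round(4))
print(r.sense()['clock'])
cv2.imwrite("pics/c4.png",cv2.resize(s["frame"][y0:y0+80,x0:x0+80,::-1],(480,480),interpolation=0)); print(x0,y0)
```

```text
F at depth [-0.56 -0.35  0.22]
open 0.0386219572754549 0.038697740677617935 clk 30.175 [0.5587 0.3724 0.248 ]
960 [281  87] ((291.1410827636719, 78.71685028076172), (54.730037689208984, 82.23982238769531), 40.31028366088867) [ 0.5017 -0.1418  0.088 ]
32.6917
241 47
```

View pics/c4.png

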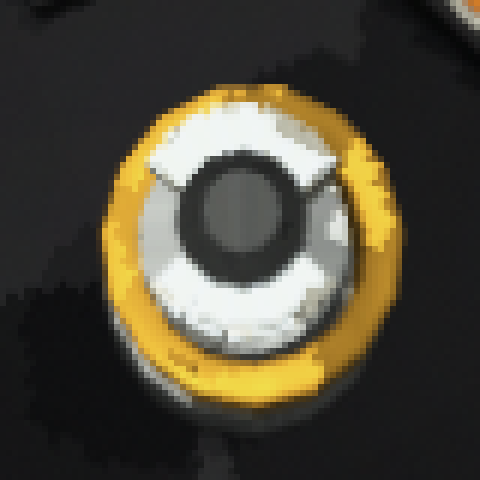

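Run:
```python
from h import *
s=snap("side","v2"); t=r.sense()['tcp_pos']; u=proj(s,t-[0,0,.165]); x0,y0=(u-30).astype(int)
w=snap("wrist","v3")
cv2.imwrite("pics/c5.png",np.hstack([cv2.resize(s["frame"][y0:y0+60,x0:x0+60,::-1],(420,420),interpolation=0),w["frame"][:,100:460,::-1]]))
```

```text
(no output)
```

View pics/c5.png

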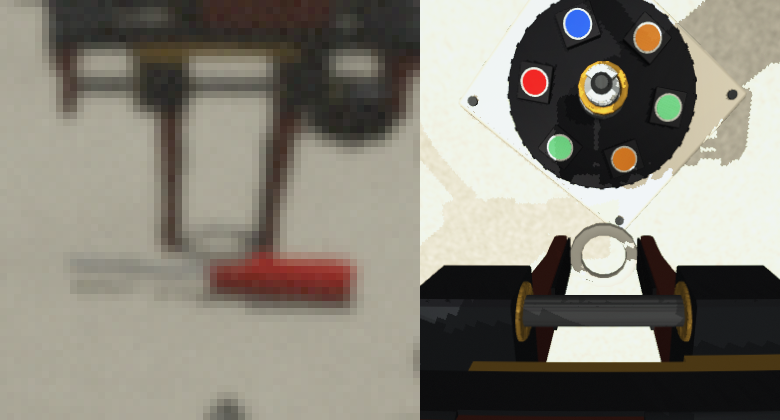

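Run:
```python
from h import *
s=load("v3"); t=r.sense()
c0=proj(s,t['tcp_pos']-[0,0,.178]); x=yawR(114)[:,0]; yv=yawR(114)[:,1]
print("expected centre",c0)
for a in (x,yv):
    print([proj(s,t['tcp_pos']-[0,0,.178]+k*.02*a).round(1) for k in(-1,1)])
im=s["frame"][210:300,240:330,::-1]; cv2.imwrite("pics/c6.png",cv2.resize(im,(720,720),interpolation=0))
```

```text
expected centre [281.39148909 256.08926519]
[array([281.4, 287. ]), array([281.3, 223.2])]
[array([246.9, 256.1]), array([315.9, 256.1])]
```

View pics/c6.png

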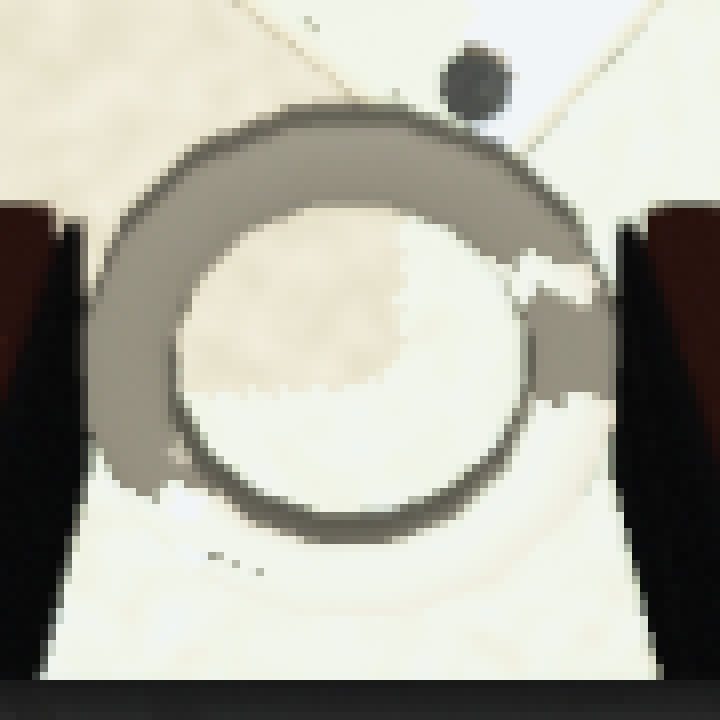

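Run:
```python
from h import *
P=HUB-.0010*yawR(114)[:2,1]; print(P)
r.reach([*P,.315],[180,0,114]); line(P,.309,114,.05)
z,d=down(P,.309,.276,114,2.5,step=.004,speed=.05)
if z<.2765: z,d=down(P,z,.271,114,1.8,step=.001,speed=.03)
snap("side","p2")
```

```text
[ 0.49688645 -0.15040674]
down stop cmd z 0.276 tcp [ 0.4969 -0.1504  0.276 ] dF [-0.39  0.14 -0.34] clk 36.17
down stop cmd z 0.271 tcp [ 0.4969 -0.1504  0.2714] dF [-0.86  0.63  2.85] clk 37.67
```

```bash
cat >> h.py <<'E'
def wing(s,zt,near):
    g=cv2.cvtColor(s["frame"],cv2.COLOR_RGB2HSV); V=g[...,2]
    m=cv2.inRange(g,(5,150,60),(16,255,255)); k,l,st,c=cv2.connectedComponentsWithStats(m)
    u=proj(s,near); i=min((i for i in range(1,k) if st[i,4]>150),key=lambda i:np.hypot(*(c[i]-u)))
    t,_=cv2.threshold(V[l==i].reshape(-1,1),0,255,cv2.THRESH_OTSU)
    def box(b):
        b=cv2.morphologyEx(b.astype(np.uint8),cv2.MORPH_OPEN,np.ones((2,2)))
        q=cv2.boxPoints(cv2.minAreaRect(max(cv2.findContours(b,0,1)[0],key=cv2.contourArea)))
        w=np.array([plane(s,p,zt) for p in q]); e=np.linalg.norm(w[1]-w[0]),np.linalg.norm(w[2]-w[1])
        d=(w[1]-w[0]) if e[0]>e[1] else (w[2]-w[1]); return w.mean(0).round(4),np.round(e,4),np.degrees(np.arctan2(d[1],d[0]))%180,q.mean(0)
    return u,t,box((l==i)&(V>t)),box(l==i)
E
python3 - <<'E'
from h import *
P=HUB-.0010*yawR(114)[:2,1]
r.let_go(); r.wait(.15); line(P,.34,114,.3)
s=view([.5967,.1417],75.5,.08,.31,"k1"); print(*wing(s,.061,[.5967,.1417,.061]),sep="\n"); print(r.sense()['clock'])
h=load("p2");u=proj(h,[*HUB,.088]); x0,y0=(u-35).astype(int)
cv2.imwrite("pics/c7.png",np.hstack([cv2.resize(s["frame"][30:210,180:380,::-1],(450,405),interpolation=0),cv2.resize(h["frame"][y0:y0+70,x0:x0+60,::-1],(347,405),interpolation=0)]))
E
```

```text
[282.11778894 116.49212372]
162.0
(array([0.5971, 0.1407, 0.061 ]), array([0.0116, 0.0444]), np.float64(75.76340050144606), array([283., 117.], dtype=float32))
(array([0.597 , 0.1403, 0.061 ]), array([0.0131, 0.0452]), np.float64(75.80961871691088), array([283. , 117.5], dtype=float32))
40.4583
```

View pics/c7.png

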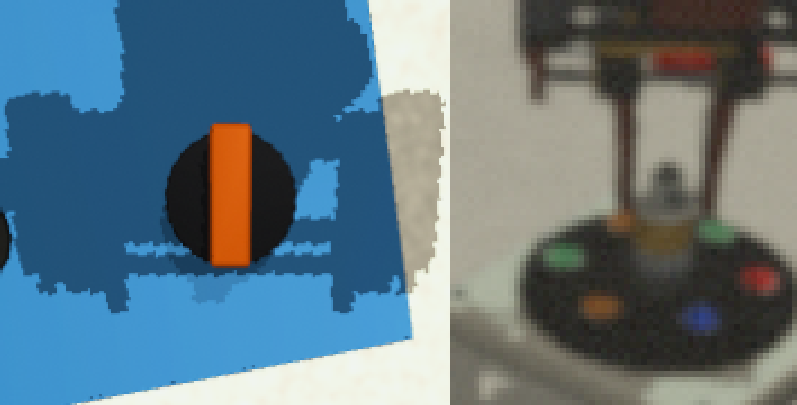

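Run:
```python
from h import *
o=pick([.5967,.1417],75.6,.039,25,.30)
r.reach([*HUB,.345],[180,0,25]); r.wait(.15)
s=snap("wrist","k2"); t=r.sense()['tcp_pos']; print(t,r.sense()['clock'])
zt=t[2]-.218+.058; print("exp",proj(s,[t[0],t[1],zt]),[proj(s,[*(t[:2]+k*.023*yawR(25)[:2,0]),zt]).round(1) for k in(-1,1)])
print(*wing(s,zt,[t[0],t[1],zt]),sep="\n")
cv2.imwrite("pics/c8.png",cv2.resize(s["frame"][180:320,200:360,::-1],(640,560),interpolation=0))
```

```text
F at depth [-0.28  0.1  -0.12]
open 0.013726438861063431 0.013790001672459718 clk 43.6667 [0.5964 0.1416 0.2979]
[ 0.49829989 -0.14907798  0.34463206] 45.0583
exp [284.70244434 271.06384154] [array([284.6, 309.6]), array([284.8, 229.3])]
[284.70244434 271.06384154]
142.0
(array([ 0.5019, -0.1473,  0.1846]), array([0.0126, 0.0362]), np.float64(25.818924067782632), array([284.5, 263. ], dtype=float32))
(array([ 0.5047, -0.1459,  0.1846]), array([0.0134, 0.0425]), np.float64(25.867605284408597), array([284.5, 257. ], dtype=float32))
```

View pics/c8.png

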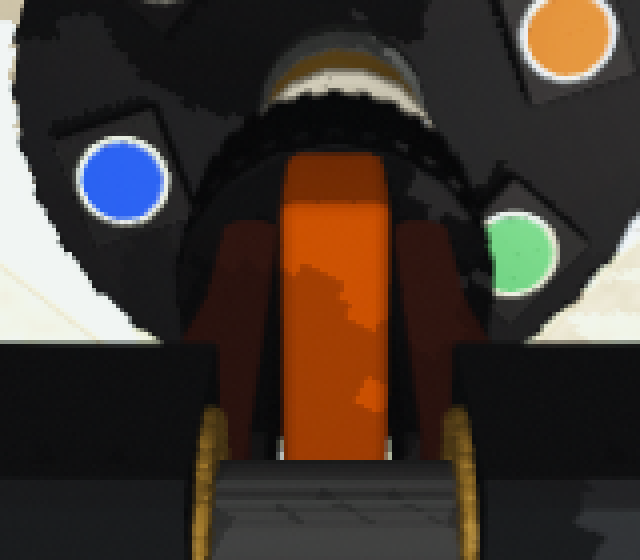

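Run:
```python
from h import *
line(HUB,.340,25,.05); r.wait(.1)
z,d=down(HUB,.340,.321,25,4,step=.004,speed=.05)
if z<.3215: z,d=down(HUB,z,.313,25,3,step=.0015,speed=.03)
print(r.sense()['torque'].round(3))
```

```text
down stop cmd z 0.321 tcp [ 0.4978 -0.15    0.3208] dF [ 0.28 -0.23 -0.57] clk 46.91
down stop cmd z 0.313 tcp [ 0.4978 -0.15    0.313 ] dF [-0.09  0.12 -0.03] clk 48.69
[-0.051  0.126 -0.04 ]
```

Run:
```python
from h import *
f0=F(5)
z,d=down(HUB,.313,.3085,25,9,step=.0015,speed=.03)
z,d=down(HUB,z,.305,25,9,step=.001,speed=.03)
print("total dF",(F()-f0).round(2))
for a in range(10,72,10):
    r.reach([*HUB,z],[180,0,25-a]); s=r.sense(); f=F(2)-f0; print(a,round(s['orientation'][2],1),f.round(1),s['torque'].round(2),round(s['clock'],2))
    if abs(s['torque'][2])>1.5 or np.linalg.norm(f)>25: print("STOP"); break
```

```text
down stop cmd z 0.3085 tcp [ 0.4979 -0.15    0.3089] dF [ 0.23 -0.53  4.54] clk 49.71
down stop cmd z 0.305 tcp [ 0.4978 -0.15    0.3058] dF [-1.51 -0.45  2.71] clk 50.92
total dF [-0.75 -0.45  8.22]
10 15.0 [-0.5  0.2  8.6] [-0.08  0.13 -0.07] 51.27
20 5.0 [-0.2 -1.1  8.3] [-0.07  0.09 -0.08] 51.59
30 -5.0 [-0.4 -1.3  7.5] [-0.12  0.04 -0.06] 51.92
40 -15.1 [ 0.1 -1.7  8. ] [-0.21 -0.05 -0.06] 52.24
50 -25.1 [ 0.5 -1.7  8. ] [-0.28  0.03 -0.08] 52.57
60 -35.1 [ 0.  -3.1  8.2] [-0.48  0.09 -0.09] 52.89
70 -45.1 [ 0.  -3.3  7.8] [-0.5   0.16 -0.08] 53.22
```

Run:
```python
from h import *
r.reach([*HUB,.305],[180,0,-47]); print(F().round(2))
for z in (.3065,.308,.309): line(HUB,z,-47,.03); print(z,r.sense()['tcp_pos'].round(4),F(4).round(2))
print(r.sense()['clock'])
```

```text
[ 0.21 -2.9   6.99]
0.3065 [ 0.4979 -0.1506  0.3072] [ 0.8  -3.91  6.3 ]
0.308 [ 0.4979 -0.1506  0.3084] [ 1.95 -5.04  4.46]
0.309 [ 0.498  -0.1506  0.3084] [ 3.22 -5.61  1.31]
54.5
```

Run:
```python
from h import *
r.let_go(); r.wait(.3); print(F(3).round(2))
line(HUB,.36,-47,.2)
zt=.05+.0405+.058; a=view(HUB,-47,.09,.40,"e1"); b=view(HUB,-47,.14,.40,"e2")
A,B=wing(a,zt,[*HUB,zt]),wing(b,zt,[*HUB,zt])
print(A[2],A[3]); print(B[2],B[3]); print("tri",tri([(a,A[2][3]),(b,B[2][3])])); print(r.sense()['clock'],F().round(2))
u=proj(b,[*HUB,zt]).astype(int); w=snap("side","e3"); v=proj(w,[*HUB,.11]).astype(int)
print(proj(b,[*HUB,zt]),proj(a,[*HUB,zt]))
cv2.imwrite("pics/c9.png",np.hstack([cv2.resize(b["frame"][max(0,u[1]-50):u[1]+50,u[0]-50:u[0]+50,::-1],(400,400)),cv2.resize(w["frame"][v[1]-35:v[1]+35,v[0]-35:v[0]+35,::-1],(400,400))]))
```

```text
[0.36 0.33 0.34]
(array([ 0.4969, -0.1493,  0.1485]), array([0.0123, 0.045 ]), np.float64(133.37685832080422), array([284.5, 103. ], dtype=float32)) (array([ 0.4967, -0.149 ,  0.1485]), array([0.0137, 0.0458]), np.float64(133.42315390607806), array([284.5, 103.5], dtype=float32))
(array([ 0.4957, -0.1482,  0.1485]), array([0.0124, 0.0412]), np.float64(133.38622118673763), array([285.,  32.], dtype=float32)) (array([ 0.4946, -0.1465,  0.1485]), array([0.0131, 0.0452]), np.float64(133.38775875783236), array([284.5,  35. ], dtype=float32))
tri (array([ 0.4976629 , -0.15020981,  0.14014773]), np.float64(6.322275640288783e-05))
57.8583 [-0.18  0.13 -0.14]
[284.63015314  28.3418458 ] [284.31071283 102.12755026]
```

View pics/c9.png

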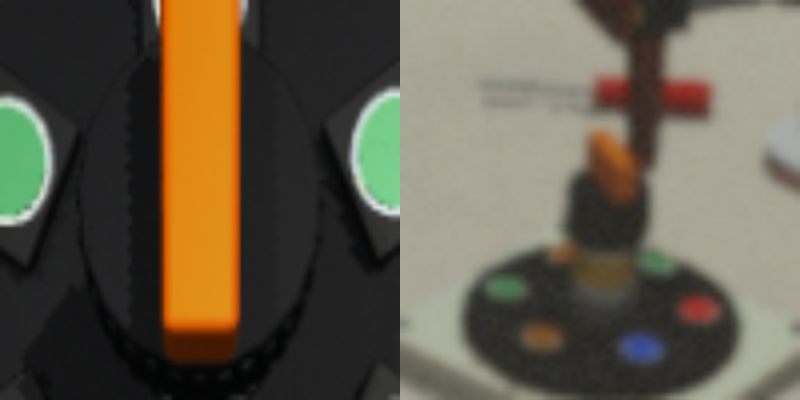

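Run:
```python
from h import *
zt=.1485; b=view(HUB,-47,.04,.40,"e4"); a=load("e1")
B=wing(b,zt,[*HUB,zt]);A=wing(a,zt,[*HUB,zt]); print(B[2],B[3])
for k in(2,3): print("tri",tri([(a,A[k][3]),(b,B[k][3])]))
print(proj(b,[*HUB,zt]),proj(b,[*HUB,zt+.0035]),"a",proj(a,[*HUB,zt]),proj(a,[*HUB,zt+.0035]),r.sense()['clock'])
```

```text
(array([ 0.4967, -0.149 ,  0.1485]), array([0.0131, 0.0449]), np.float64(133.55046322460754), array([285.5, 169.5], dtype=float32)) (array([ 0.4973, -0.149 ,  0.1485]), array([0.0138, 0.0456]), np.float64(133.5502584748514), array([284.99997, 168.99998], dtype=float32))
tri (array([ 0.4972157 , -0.14954363,  0.14997927]), np.float64(1.6234201188398736e-05))
tri (array([ 0.49730137, -0.14937326,  0.14640193]), np.float64(0.00021237835703287654))
[285.36390945 168.32522279] [285.38902582 168.89164091] a [284.31071283 102.12755026] [284.33107189 101.70597001] 58.7417
```

Run:
```python
from h import *
print(r.sense()['contact_force'].round(2)); print(r.hand_in(), r.sense()['clock'])
```

```text
[ 0.41 -0.04  0.66]
the job is handed in; nothing more can be done
the job is handed in; nothing more can be done
```

I put the spacer, then the washer, then the knob on the shaft, locked the knob, and handed in at about 59 s of the 72 s allowed. The hand-in gives no verdict.

- **Spacer and washer:** I let each go once it met about 2.5 N, within 1 mm of its expected height. A near view then showed the spacer level and centred to about 1 pixel. I checked the washer only by that contact height and the side picture.
- **Finding the gap:** I read the lug gaps from two wrist views, which agreed within 2° (about 25° in world axes). The knob dropped through them with no measurable force.
- **Locking:** I pushed the knob down about 6 mm with about 8 N and turned it 72° clockwise. The force on the way up fell from 4.5 N to 1.3 N while the knob stayed at h ≈ 40.4 mm, so the notch was holding it.
- **Last checks:** After I let go, the wing had kept its angle to within 1° and the knob's centre was within 1 mm of the axis.

**Not fully settled:**
- **Height after release:** the camera gave the wing top at 146–150 mm. Locked should be 148.5 mm and unlocked 152 mm, so this fits locked but is coarse. An earlier pair of views gave 140 mm; I discarded it because the wing was cut off at the picture's edge.
- **Side force on the spacer:** the spacer pressed sideways on the shaft with about 4 N, probably because the jaws close about 1 mm off centre. I corrected for this with the washer, and the side force stayed under 1 N.

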